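# Top off the pile in the squaring jig and weight it down

### The job

Add the loose full-length grey cover board to the pile in the plywood squaring jig: lower it until you feel it come to rest on the pile before you let go (do not drop it or press hard), and leave it flat and pushed right up to both fences. Then set the steel pressing weight down just as gently, lengthwise on the middle of that board, and leave the short off-cut and the other things on the bench where they are.

Things in the scene. Friction and masses are not known exactly. Their poses are not given: they have to be found in the camera images.
- board_c (a point): Centre (half-way up) of the loose greyboard cover board to be added: a flat grey rectangle 140 x 64 x 6 mm, 42 g, lying flat on the bench; the longer of the two loose grey boards. x runs along the 140 mm length, z is up. Either face and end will do. It can be picked across its 64 mm width by the fingertips.
- board: The same cover board; this origin is the centre of its underside.
- jig_seat (a point): The plywood squaring jig, screwed to the bench. This point is on top of its base (18 mm above the bench), right under the centre of a board squared up against both fences. x: level, along the pile's length towards the end fence (inner face at x = +70 mm); y: level, towards the side fence (inner face at y = +32 mm). The other two sides are open.
- side_fence (a point): Middle of the side fence's inner face, at base level; axes as jig_seat. The fence is 15 mm thick and stands 70 mm above the base, in two cheeks (x from -82 to -42 mm and +42 to +66 mm). The gap between is a thumb cut-out, open down to a sill 8 mm above the base, with room for a finger. Braces 30 mm high behind the cheeks reach 41 mm out, clear of the cut-out.
- end_fence (a point): Middle of the end fence's inner face, at base level; axes as jig_seat. The fence is 15 mm thick, stands 70 mm above the base and spans the pile's width from y = -36 to +28 mm of the jig's seat point.
- pile: Pile of boards already in the jig, same outline as the loose board, squared up to within 1.5 mm. This origin is only its foot (same point as jig_seat): the top lies anywhere from 18 to 52 mm above the jig's base, so the fences stand at least 18 mm proud of it. The boards are slightly bowed: the top is springy, gives about 1 mm for each 4 N, 6 mm at most.
- weight_c (a point): Centre (half-way up, 25 mm above its underside) of the pressing weight: a dark steel slab 100 x 50 x 20 mm with a wooden bar handle on top, 70 mm long, 18 mm wide and 30 mm high (from 20 to 50 mm above the underside), centred and lengthwise. About 0.6 to 0.85 kg. x runs along the length, z is up. Lifted by pinching the bar handle across its 18 mm width.
- weight: The same pressing weight; this origin is the centre of its underside.
- offcut_c (a point): Bystander: centre of a shorter off-cut of the same greyboard, 92 x 64 x 6 mm, lying flat on the bench. Not the right size for the pile.
- pencil_cup: Bystander: white plastic cup of pencils, 74 mm across and about 175 mm high over the pencils; origin under its centre.
- tape_roll: Bystander: yellow roll of tape lying flat, 100 mm across and 48 mm high; origin under its centre.
- glue_stick: Bystander: upright yellow glue stick with a black cap, 32 mm across and 96 mm high; origin under its centre.
There are look-alikes about, which are no part of the job. Leave any green or red look-alike of the board alone.

How it is judged:
By the outcome, as a careful person would: the job done as asked, in the order asked, and still so for the second after the job is handed in, with the robot touching nothing.
It also fails if it takes over 67 s, if anything falls off the work surface, if the arm or the gripper's body presses on something with over 40 N, if the wrist force passes 120 N, or if a joint passes its speed limit or range.

### The arm

A 6-joint arm with a two-finger parallel gripper is mounted at the origin on the work surface. World frame = base frame: x ahead of the robot, y to its left, z up, the work surface at z = 0. Lengths are in m, angles in rad, forces in N, time in s.
With the tool pointing down it reaches from about 0.375 to 0.975 m from the base axis. Payload 3.8 kg.
Tool frame: the origin (TCP) lies midway between the tips of the shut fingers; the grasp point (between the pads) lies 19 mm behind it; z points along the fingers, y is the direction in which the jaws open and shut (so a half turn about z gives the same grasp; the last joint's range is limited). The gripper opens to 85 mm and grips with 20 to 120 N. Pads are 22 mm wide; open, the fingers measure 114 mm over their backs; the gripper's body (76 mm by 85 mm) begins 54 mm behind the grasp point. The pads swing forward as they close: fully open they stand 13 mm farther back than shut.
Start: joints at [-1.29, 0.264, 1.604, -0, 1.274, -0.037], TCP at [0.211, -0.641, 0.231] pointing down, gripper open.
Joint ranges: [-2.63, 2.63], [-0.94, 2.18], [0.31, 2.57], [-1.31, 4.45], [0, 2.66], [-2.55, 2.55]. Speed limits (rad/s): [2.57, 2.57, 3.14, 3.14, 3.14, 3.14].

### API

Orientations are given as a rotation vector (axis times angle).
In Python, from workcell import bot gives the robot as it stands. The module is installed in compiled form; this text tells all that it offers.
- The arm moves only by the tool play_rows, never from a script. Its argument "series" is a list of rows, each an object with "translation": the shift along the tool's x, y, z in m, a list of three; "spin": the turn about the tool's z in units of 5 degrees (1.0 is 5 degrees). In form: [{"translation": [dx, dy, dz], "spin": spin}, ...]. A call has 1 to 5 rows; each row shifts and turns the commanded pose from where the row before left it, along the tool's axes as they then stand; what a row does not reach is not made up. A row lasts 1/10 s, in which the tool goes at most 50 mm and 8.59 degrees, less where a joint would pass 70% of its speed; a pose out of reach is approached as far as the arm can. A call is refused whole if a number of a shift passes 0.05 or a number of a turn 1, either way. A call with a gripper value outside its range is refused whole. "jaw" is the gripper's target within -1 to 1 (fully open at 1, half-way at 0, shut at -1), set as the call begins (left out, the last holds). The fingers move at their own pace and stop on an object; "force" is the grip in N (left out, the last holds). Time passes only in rows, so rows that do not move let the fingers close. It gives the time, the measured TCP pose, the force and the opening at its end, in the units of the state.
- bot.read_state(): the state, without advancing time (a new reading comes with each control period).
- bot.read_camera(name): name is "side" or "top" or "wrist"; returns the picture (420x560x3 uint8, blue, green, red); there is no depth.
- bot.get_calibration(name): a dict with "fov_y" (degrees; the focal length in pixels is half the picture's height over the tangent of half this angle, whatever the lens; pixels are square), "cx", "cy" (the principal point, pixels), "R" (3x3) and "t" (3): a world point X has camera coordinates R X + t. Camera axes: x right, y down, z forward; pixel columns grow to the right and rows downward; lengths in m; the calibration is good to about 2 mm. A picture is of the moment at which its call begins: read the wrist's pose just before it. get_calibration takes no time and is no camera call; for the wrist camera it gives the pose at the moment of the call.
- bot.finish_job(): hands the job in, once; it reports no verdict.
The state is a dict: "time": time; "q": joint angles; "joint_vel": joint speeds; "joint_torque": joint torques, N m; "tool_pos": TCP position; "tcp_rot": TCP orientation; "wrist_force": force on the tool from outside, world axes, zero at the start; "torque": the same for the moment, N m; "width": opening from 0.0 (shut) to 1.0 (fully open).
Only numpy, scipy, OpenCV 4.12 (cv2) and the standard library are available. Lean on these libraries where they do the work, as an engineer would, in place of code of your own. Each camera call takes 0.05 s, during which the arm holds its last target. There are 200 camera calls.

## Working session

There is one attempt and no reset: what is moved stays moved. The work goes in short steps, Python scripts to look and compute and a tool call to move; the robot and the scene stay as the last step left them, time stands still between calls to the robot, and variables do not carry over. Pictures are saved under pics/ and viewed, about 8 in all and at most 12, crops included, and the job is handed in when it is done.

Besides the shell and the picture viewer there is one more tool, called after ">>>" as name([rows], argument=value, ...), one row to a line, values as JSON. play_rows: Moves the arm, as the interface text tells. Its arguments: {"type":"object","properties":{"series":{"type":"array","items":{"type":"object","properties":{"translation":{"type":"array","items":{"type":"number"}},"spin":{"type":"number"}}}},"jaw":{"type":"number"},"force":{"type":"number"}},"required":["series"]}

```bash
mkdir -p pics; cat > h.py <<'E'
import numpy as np, cv2
from workcell import bot
def cal(n):
    c=bot.get_calibration(n); f=210/np.tan(np.radians(c["fov_y"])/2)
    return f,c["cx"],c["cy"],np.array(c["R"]),np.array(c["t"])
def ray(c,u,v):
    f,cx,cy,R,t=c; d=R.T@np.array([(u-cx)/f,(v-cy)/f,1]); return -R.T@t,d
def onz(c,u,v,z):
    o,d=ray(c,u,v); return o+d*(z-o[2])/d[2]
def proj(c,X):
    f,cx,cy,R,t=c; p=R@np.array(X)+t; return cx+f*p[0]/p[2],cy+f*p[1]/p[2]
def tri(c1,p1,c2,p2):
    o1,d1=ray(c1,*p1);o2,d2=ray(c2,*p2)
    s=np.linalg.lstsq(np.c_[d1,-d2],o2-o1,rcond=None)[0]
    a,b=o1+s[0]*d1,o2+s[1]*d2; return (a+b)/2,np.linalg.norm(a-b)
E
python3 - <<'E'
from h import *
s=bot.read_state(); print(s)
for n in("top","side"):
    c=bot.get_calibration(n);print(n,c)
    np.save(f"{n}.npy",bot.read_camera(n)); cv2.imwrite(f"pics/{n}0.png",cv2.resize(np.load(f"{n}.npy"),(800,600)))
E
```

```text
{'time': 0.0, 'q': array([-1.28987996e+00,  2.64738217e-01,  1.60540118e+00,  1.67304431e-05,
        1.27370999e+00, -3.69058889e-02]), 'joint_vel': array([-0.00064097,  0.00194842, -0.00074051,  0.00132454,  0.00055215,
        0.00045769]), 'joint_torque': array([-3.23422501e-03, -5.15121174e+01, -3.67320585e+01, -4.70487739e-04,
        1.28955589e-02,  6.94698571e-06]), 'tool_pos': array([ 0.21072885, -0.64047583,  0.22995743]), 'tcp_rot': array([-3.09979668e+00, -4.96773115e-01,  4.06196735e-04]), 'wrist_force': array([-0.12226647,  0.16514162, -0.31731144]), 'torque': array([-0.02834414,  0.05431049, -0.01616372]), 'width': 1.0020175252919088}
top {'fov_y': 52.13573300275252, 'cx': 288.8585652575915, 'cy': 207.52066598831303, 'R': array([[-0.01333007, -0.99987159,  0.00889496],
       [-0.99710734,  0.01262645, -0.07495021],
       [ 0.07482828, -0.00986832, -0.9971476 ]]), 't': array([-0.02860243,  0.51268184,  1.31750839])}
side {'fov_y': 51.67974010713911, 'cx': 280.93046304661283, 'cy': 213.8167669072281, 'R': array([[-0.96612927, -0.25802964, -0.00386591],
       [-0.17842249,  0.67873287, -0.7123813 ],
       [ 0.18643941, -0.68756265, -0.70178198]]), 't': array([0.44525948, 0.14555927, 1.03429167])}
```

View pics/top0.png

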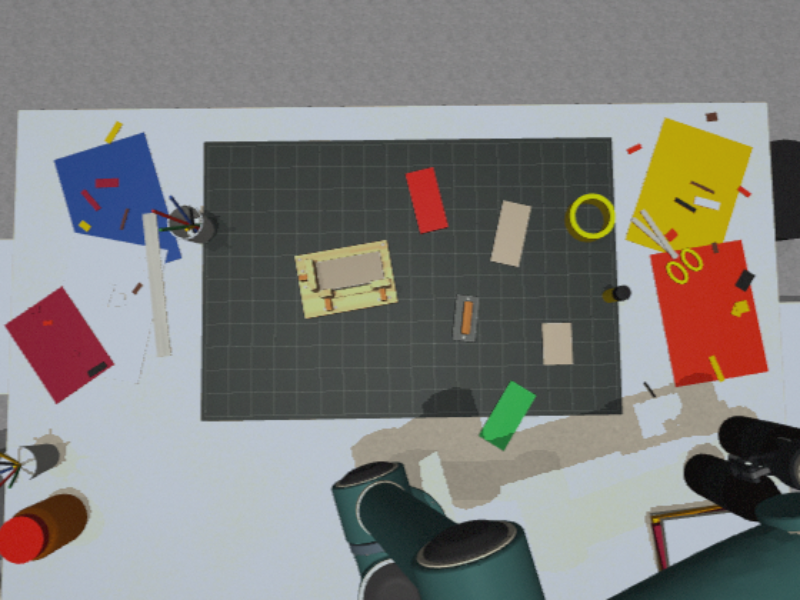

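View pics/side0.png

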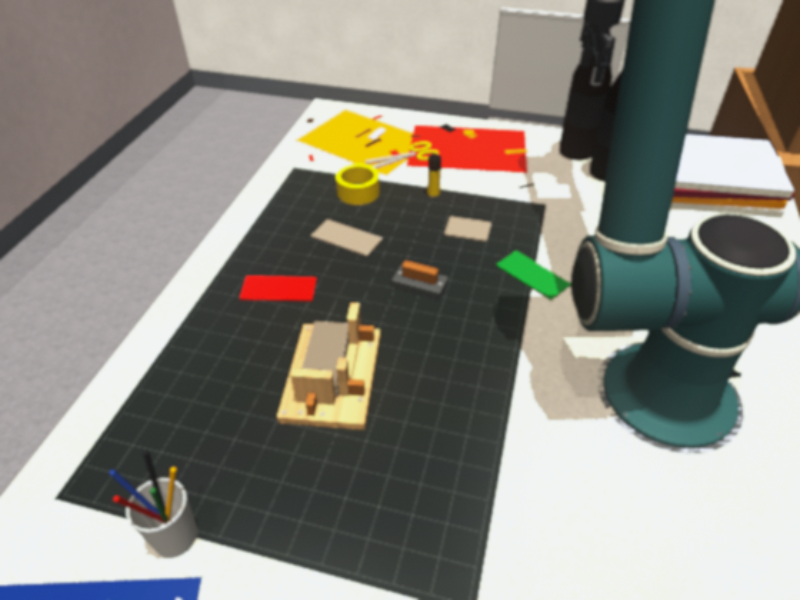

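Top view (800x600 pixels): two grey/beige boards lie on the mat. The one at (511,234) is long, and the one at (558,343) is shorter, so it is the off-cut. There is a red look-alike at (427,200) and a green one at (508,415). The weight is at (466,318) and the jig at (347,278), with its end fence to the left (+y world) and its side fence towards the robot. The side view agrees. Next I'll measure from both views.

```bash
python3 - <<'E'
from h import *
T,S=np.load("top.npy"),np.load("side.npy"); ct,cs=cal("top"),cal("side")
def blobs(I,roi,f,amin):
    x0,y0,x1,y1=[int(a*.7) for a in roi]; h=cv2.cvtColor(I,cv2.COLOR_BGR2HSV).astype(int)
    m=np.zeros(I.shape[:2],np.uint8); m[y0:y1,x0:x1]=f(h)[y0:y1,x0:x1]*255
    c,_=cv2.findContours(m,0,2); return [k for k in c if cv2.contourArea(k)>amin]
grey=lambda h:(h[...,2]>110)
org=lambda h:(h[...,1]>130)&(h[...,0]<16)&(h[...,2]>90)
def cen(k):
    m=cv2.moments(k);return m['m10']/m['m00'],m['m01']/m['m00']
for nm,rt,rs,f,z in [("board",(480,190,540,275),(300,212,390,262),grey,.006),("offcut",(535,315,580,372),(438,210,497,247),grey,.006),("handle",(450,290,485,345),(398,258,442,285),org,.05)]:
    a=max(blobs(T,rt,f,20),key=cv2.contourArea);b=max(blobs(S,rs,f,20),key=cv2.contourArea)
    X,e=tri(ct,cen(a),cs,cen(b))
    P=np.array([onz(ct,*p[0],z)[:2] for p in a],np.float32); r=cv2.minAreaRect(P)
    print(nm,np.array(cen(a))/.7,np.array(cen(b))/.7,"tri",X.round(4),round(e,4),"rect",np.round(r[0],4),np.round(r[1],4),r[2])
print({n:None for n in()})
J=T[155:235,195:290]; B=T[130:265,300:410]
cv2.imwrite("pics/crop1.png",np.vstack([cv2.resize(B,(489,600))[:, :]])) 
a=cv2.resize(J,(400,337),interpolation=cv2.INTER_CUBIC); b=cv2.resize(B,(390,479),interpolation=cv2.INTER_CUBIC)
o=np.zeros((479,800,3),np.uint8); o[:337,:400]=a;o[:,405:795]=b; cv2.imwrite("pics/crop1.png",o)
E
```

```text
board [510.23638846 232.98600444] [346.37803235 236.42520216] tri [ 0.6512 -0.2542  0.0065] 0.0014 rect [ 0.6524 -0.2541] [0.0656 0.1395] 76.81837463378906
offcut [556.67386243 343.1978836 ] [467.37247062 227.69356598] tri [ 0.4061 -0.3499  0.0064] 0.0007 rect [ 0.4063 -0.3504] [0.0911 0.0653] 0.8313523530960083
handle [466.23075101 317.05283108] [419.1526755  270.56062838] tri [ 0.465  -0.1492  0.0402] 0.0 rect [ 0.4645 -0.1483] [0.017  0.0683] 82.1249008178711
{}
```

View pics/crop1.png

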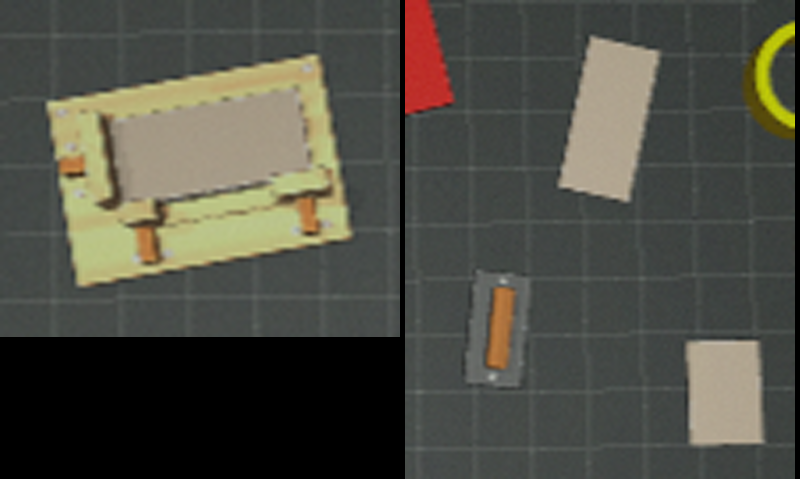

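The enlarged crop settles it. The grey board at (610,120) in the crop measures 140x65 mm, so that is the one to add. The one at (725,392) measures 91x65 mm and is the off-cut. Now I'll go above the board.

```bash
cat >> h.py <<'E'
from scipy.spatial.transform import Rotation as Ro
def pose():
    s=bot.read_state(); M=Ro.from_rotvec(s["tcp_rot"]).as_matrix(); return s,M
def plan(x,y,z,ang):
    "spin units first, then shift in the tool's axes after that spin"
    s,M=pose(); a0=np.degrees(np.arctan2(M[1,0],M[0,0])); d=(ang-a0+90)%180-90
    N=Ro.from_euler('z',d,degrees=True).as_matrix()@M
    sh=N.T@(np.array([x,y,z])-s["tool_pos"])
    print("t %.2f pos"%s["time"],s["tool_pos"].round(4),"ang %.2f"%a0,"tilt",M[:2,2].round(4),"F",s["wrist_force"].round(1),"w %.3f"%s["width"],"q6 %.2f"%s["q"][5])
    print("spin",round(-d/5,3),"shift",sh.round(4),"now-axes shift",(M.T@(np.array([x,y,z])-s["tool_pos"])).round(4),"norm",round(np.linalg.norm(sh),3))
E
python3 - <<'E'
from h import *
plan(.652,-.254,.2,-13.2)
c=cal("top")
for x,y in[(50,102),(318,57),(350,237),(78,285)]: print(onz(c,195+x/4.21,155+y/4.2125,.018).round(4))
E
```

```text
t 0.10 pos [ 0.2107 -0.6405  0.2301] ang 18.21 tilt [-0.0005  0.002 ] F [-0.3 -0.1 -0.3] w 0.997 q6 -0.04
spin 6.282 shift [ 0.3413 -0.477   0.0311] now-axes shift [ 0.5399 -0.2292  0.0306] norm 0.587
[0.6044 0.2199 0.018 ]
[0.6358 0.0206 0.018 ]
[ 0.5011 -0.0017  0.018 ]
[0.4682 0.1992 0.018 ]
```

>>> play_rows([
  {"translation":[0,0,0],"spin":1},
  {"translation":[0,0,0],"spin":1},
  {"translation":[0,0,0],"spin":1},
  {"translation":[0,0,0],"spin":1},
  {"translation":[0,0,0],"spin":1},
], jaw=1)

```text
time: 0.6
tool_pos: [0.2108, -0.6408, 0.2305]
tcp_rot: [-3.135, 0.192, 0.001]
wrist_force: [-0.2, 0.7, 0.2]
width: 0.999
```

>>> play_rows([
  {"translation":[0,0,0],"spin":1},
  {"translation":[0,0,0],"spin":0.28},
  {"translation":[0.028,-0.04,0.002],"spin":0},
  {"translation":[0.028,-0.04,0.002],"spin":0},
  {"translation":[0.028,-0.04,0.002],"spin":0},
])

```text
time: 1.1
tool_pos: [0.3206, -0.5425, 0.2248]
tcp_rot: [-3.12, 0.361, 0.0]
wrist_force: [1.2, 0.2, 0.1]
width: 1.0
```

>>> play_rows([
  {"translation":[0.028,-0.04,0.003],"spin":0},
  {"translation":[0.028,-0.04,0.003],"spin":0},
  {"translation":[0.028,-0.04,0.003],"spin":0},
  {"translation":[0.028,-0.04,0.003],"spin":0},
  {"translation":[0.028,-0.04,0.003],"spin":0},
])

```text
time: 1.6
tool_pos: [0.5031, -0.3791, 0.21]
tcp_rot: [-3.121, 0.359, 0.0]
wrist_force: [-0.1, 0.1, -0.3]
width: 0.999
```

>>> play_rows([
  {"translation":[0.028,-0.04,0.003],"spin":0},
  {"translation":[0.028,-0.04,0.003],"spin":0},
  {"translation":[0.028,-0.04,0.003],"spin":0},
  {"translation":[0.028,-0.04,0.003],"spin":0},
  {"translation":[0,0,0],"spin":0},
])

```text
time: 2.1
tool_pos: [0.6512, -0.2454, 0.1971]
tcp_rot: [-3.12, 0.35, -0.001]
wrist_force: [-0.2, -0.4, -0.4]
width: 0.999
```

```bash
python3 - <<'E'
from h import *
plan(.652,-.254,.2,-13.2)
c=cal("wrist"); I=bot.read_camera("wrist"); np.save("w1.npy",I); cv2.imwrite("pics/w1.png",I)
f,cx,cy,R,t=c; print("cam",(-R.T@t).round(4),R.round(3).tolist(),f,cx,cy)
m=((I.max(2)>110)).astype(np.uint8)*255
for k in cv2.findContours(m,0,2)[0]:
    if cv2.contourArea(k)>1500:
        P=np.array([onz(c,*p[0],.006)[:2] for p in k],np.float32); r=cv2.minAreaRect(P); print(np.round(r[0],4),np.round(r[1],4),round(r[2],2),cv2.boundingRect(k))
E
```

```text
t 2.10 pos [ 0.6512 -0.2454  0.1971] ang -12.80 tilt [0.0008 0.0024] F [-0.2 -0.4 -0.4] w 0.999 q6 1.40
spin 0.08 shift [ 0.0027  0.0082 -0.0029] now-axes shift [ 0.0027  0.0082 -0.0029] norm 0.009
cam [ 0.7267 -0.2639  0.3393] [[-0.221, -0.975, -0.002], [-0.929, 0.21, 0.303], [-0.295, 0.069, -0.953]] 338.2884964258091 280.6026684427996 211.31701088286982
[0.5419 0.0899] [0.049  0.1073] 63.1 (0, 294, 44, 74)
[0.5737 0.0439] [0.1265 0.0702] 18.56 (0, 252, 93, 93)
[ 0.6519 -0.2555] [0.0645 0.1405] 76.81 (258, 109, 67, 138)
[ 0.7294 -0.0703] [0.1416 0.0664] 13.18 (15, 61, 139, 161)
[ 0.6172 -0.4497] [0.2908 0.1388] 1.23 (412, 0, 148, 289)
```

View pics/w1.png

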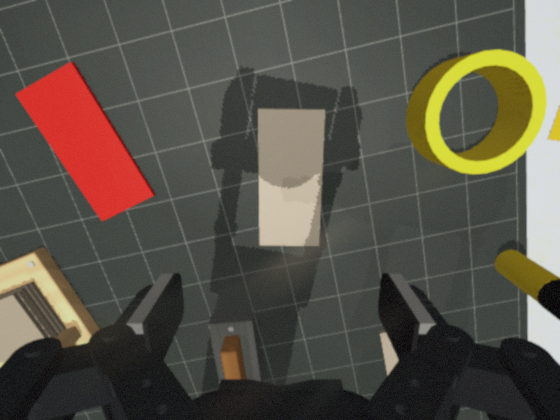

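Wrist view: the board fills (258–325, 109–247), with its centre at (0.652, -0.2555). Next I'll close the jaws part-way and descend.

>>> play_rows([
  {"translation":[0.003,0.0097,0.03],"spin":0.08},
  {"translation":[0,0,0.044],"spin":0},
  {"translation":[0,0,0.044],"spin":0},
  {"translation":[0,0,0.044],"spin":0},
  {"translation":[0,0,0],"spin":0},
], jaw=0.7, force=25)

```text
time: 2.65
tool_pos: [0.6409, -0.259, 0.0279]
tcp_rot: [-3.115, 0.372, 0.024]
wrist_force: [-1.3, 2.2, -0.9]
width: 0.85
```

```bash
python3 - <<'E'
from h import *
plan(.652,-.2555,-0.003,-13.2)
c=cal("wrist"); I=bot.read_camera("wrist"); cv2.imwrite("pics/w2.png",I)
E
```

```text
t 2.65 pos [ 0.6409 -0.259   0.0279] ang -13.62 tilt [-0.0146  0.0061] F [-1.3  2.2 -0.9] w 0.850 q6 1.39
spin -0.084 shift [ 0.0105 -0.0059  0.0307] now-axes shift [ 0.0105 -0.0059  0.0307] norm 0.033
```

View pics/w2.png

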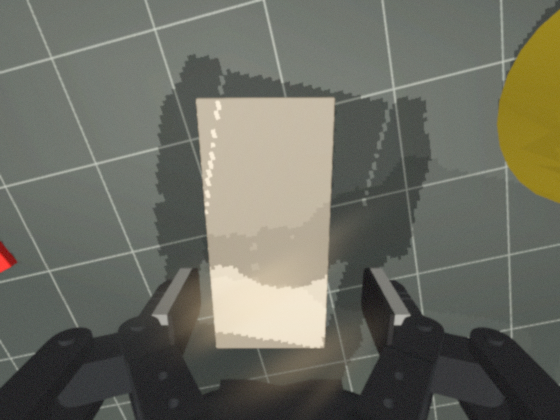

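The fingers straddle the board, but the arm was still settling. The board spans (197–335, 98–348). I'll let it settle and re-measure.

>>> play_rows([
  {"translation":[0,0,0],"spin":0},
  {"translation":[0,0,0],"spin":0},
])

```text
time: 2.9
tool_pos: [0.6507, -0.2623, 0.0403]
tcp_rot: [3.118, -0.372, 0.009]
wrist_force: [0.2, 0.7, 1.1]
width: 0.849
```

```bash
python3 - <<'E'
from h import *
plan(.652,-.2555,-0.003,-13.2)
c=cal("wrist"); I=bot.read_camera("wrist"); np.save("w3.npy",I)
m=((I.max(2)>110)).astype(np.uint8)*255; m[:,:180]=0; m[:,360:]=0
k=max(cv2.findContours(m,0,2)[0],key=cv2.contourArea)
P=np.array([onz(c,*p[0],.006)[:2] for p in k],np.float32); r=cv2.minAreaRect(P); print(np.round(r[0],4),np.round(r[1],4),round(r[2],2),cv2.boundingRect(k))
E
```

```text
t 2.90 pos [ 0.6507 -0.2623  0.0403] ang -13.61 tilt [ 0.0056 -0.0026] F [0.2 0.7 1.1] w 0.849 q6 1.39
spin -0.081 shift [-0.0006 -0.0069  0.0433] now-axes shift [-0.0006 -0.0069  0.0433] norm 0.044
[ 0.662  -0.2645] [0.1027 0.2237] 76.46 (180, 0, 180, 390)
```

>>> play_rows([
  {"translation":[0,-0.003,0.003],"spin":-0.08},
  {"translation":[0,-0.004,0.004],"spin":0},
  {"translation":[0,0,0.004],"spin":0},
  {"translation":[0,0,0],"spin":0},
  {"translation":[0,0,0],"spin":0},
])

```text
time: 3.45
tool_pos: [0.6496, -0.2536, 0.0248]
tcp_rot: [-3.121, 0.36, 0.001]
wrist_force: [0.6, -0.7, 0.3]
width: 0.852
```

```bash
python3 - <<'E'
from h import *
plan(.652,-.2555,-0.003,-13.2)
c=cal("wrist"); I=bot.read_camera("wrist"); np.save("w3.npy",I)
for y in (130,180,230,300,340):
    r=I[y].max(1).astype(float); r=cv2.GaussianBlur(r[None],(5,1),0)[0]; g=np.diff(r)
    a=150+g[150:260].argmax(); b=280+g[280:370].argmin()
    A,B=onz(c,a+.5,y,.006),onz(c,b+.5,y,.006); print(y,a,b,A[:2].round(4),B[:2].round(4),((A+B)/2)[:2].round(4), np.linalg.norm(A-B).round(4))
E
```

```text
t 3.45 pos [ 0.6496 -0.2536  0.0248] ang -13.18 tilt [-0.0009  0.0003] F [ 0.6 -0.7  0.3] w 0.852 q6 1.39
spin 0.005 shift [0.0028 0.0013 0.0278] now-axes shift [0.0028 0.0013 0.0278] norm 0.028
130 213 350 [ 0.7208 -0.2394] [ 0.7063 -0.3013] [ 0.7135 -0.2703] 0.0635
180 216 347 [ 0.6977 -0.234 ] [ 0.6833 -0.2959] [ 0.6905 -0.265 ] 0.0635
230 219 344 [ 0.6725 -0.2282] [ 0.658  -0.2901] [ 0.6653 -0.2591] 0.0636
300 223 340 [ 0.6328 -0.2189] [ 0.6183 -0.281 ] [ 0.6255 -0.2499] 0.0638
340 225 337 [ 0.6075 -0.2127] [ 0.593  -0.2747] [ 0.6002 -0.2437] 0.0637
```

>>> play_rows([
  {"translation":[0.0015,0.0015,0.008],"spin":0},
  {"translation":[0.001,0,0.008],"spin":0},
  {"translation":[0,0,0.008],"spin":0},
  {"translation":[0,0,0.003],"spin":0},
  {"translation":[0,0,0],"spin":0},
])

```text
time: 4.0
tool_pos: [0.6511, -0.2555, -0.0032]
tcp_rot: [-3.12, 0.361, 0.004]
wrist_force: [0.5, 0.5, -0.1]
width: 0.848
```

>>> play_rows([
  {"translation":[0,0,0.001],"spin":0},
  {"translation":[0,0,0.001],"spin":0},
  {"translation":[0,0,0],"spin":0},
  {"translation":[0,0,0],"spin":0},
])

```text
time: 4.4
tool_pos: [0.6522, -0.256, -0.0034]
tcp_rot: [3.121, -0.361, 0.001]
wrist_force: [0.0, 0.0, 0.3]
width: 0.85
```

>>> play_rows([
  {"translation":[0,0,0.001],"spin":0},
  {"translation":[0,0,0.001],"spin":0},
  {"translation":[0,0,0],"spin":0},
])

```text
time: 4.7
tool_pos: [0.6519, -0.2558, -0.0059]
tcp_rot: [-3.121, 0.361, 0.0]
wrist_force: [-0.4, 0.4, 1.6]
width: 0.85
```

>>> play_rows([
  {"translation":[0,0,0.001],"spin":0},
  {"translation":[0,0,0.001],"spin":0},
  {"translation":[0,0,0],"spin":0},
])

```text
time: 5.0
tool_pos: [0.6518, -0.2558, -0.008]
tcp_rot: [-3.121, 0.361, 0.001]
wrist_force: [0.4, 0.4, 0.2]
width: 0.851
```

>>> play_rows([
  {"translation":[0,0,-0.0015],"spin":0},
  {"translation":[0,0,0],"spin":0},
])

```text
time: 5.2
tool_pos: [0.6522, -0.256, -0.0059]
tcp_rot: [3.121, -0.361, 0.001]
wrist_force: [-0.4, -0.3, 0.7]
width: 0.85
```

>>> play_rows([
  {"translation":[0,0,0],"spin":0},
  {"translation":[0,0,0],"spin":0},
  {"translation":[0,0,0],"spin":0},
  {"translation":[0,0,0],"spin":0},
  {"translation":[0,0,0],"spin":0},
], jaw=0.2, force=30)

```text
time: 5.7
tool_pos: [0.6526, -0.2561, -0.0056]
tcp_rot: [3.12, -0.361, 0.002]
wrist_force: [-0.3, -0.5, 4.2]
width: 0.736
```

>>> play_rows([
  {"translation":[0,0,-0.002],"spin":0},
  {"translation":[0,0,-0.006],"spin":0},
  {"translation":[0,0,-0.015],"spin":0},
  {"translation":[0,0,-0.03],"spin":0},
  {"translation":[0,0,-0.04],"spin":-0.5},
], force=40)

```text
time: 6.2
tool_pos: [0.65, -0.255, 0.0857]
tcp_rot: [-3.126, 0.291, 0.008]
wrist_force: [-0.1, -0.0, 0.6]
width: 0.73
```

>>> play_rows([
  {"translation":[0,0,-0.045],"spin":-1},
  {"translation":[0,0,-0.045],"spin":-1},
  {"translation":[0,0,-0.04],"spin":-1},
  {"translation":[0,0,-0.02],"spin":-1},
  {"translation":[0,0,-0.01],"spin":-1},
])

```text
time: 6.7
tool_pos: [0.6534, -0.2565, 0.2525]
tcp_rot: [3.113, 0.396, 0.009]
wrist_force: [0.7, -0.6, 0.2]
width: 0.729
```

>>> play_rows([
  {"translation":[0,0,0],"spin":-1},
  {"translation":[0,0,0],"spin":-1},
  {"translation":[0,0,0],"spin":-1},
  {"translation":[0,0,0],"spin":-1},
  {"translation":[0,0,0],"spin":-1},
])

```text
time: 7.2
tool_pos: [0.6517, -0.2558, 0.2478]
tcp_rot: [2.956, 1.062, 0.0]
wrist_force: [-0.5, -0.4, -0.4]
width: 0.73
```

>>> play_rows([
  {"translation":[0,0,0],"spin":-1},
  {"translation":[0,0,0],"spin":-1},
  {"translation":[0,0,0],"spin":-1},
  {"translation":[0,0,0],"spin":-1},
  {"translation":[0,0,0],"spin":-1},
])

```text
time: 7.7
tool_pos: [0.6518, -0.2558, 0.2478]
tcp_rot: [2.656, 1.677, 0.0]
wrist_force: [0.2, 0.1, -0.3]
width: 0.731
```

>>> play_rows([
  {"translation":[0,0,0],"spin":-1},
  {"translation":[0,0,0],"spin":-1},
  {"translation":[0,0,0],"spin":-1},
  {"translation":[0,0,0],"spin":-1},
  {"translation":[0,0,0],"spin":-1},
])

```text
time: 8.2
tool_pos: [0.6518, -0.2558, 0.2478]
tcp_rot: [2.231, 2.212, 0.0]
wrist_force: [-0.7, -1.3, -0.2]
width: 0.728
```

>>> play_rows([
  {"translation":[0,0,0],"spin":-1},
  {"translation":[0,0,0],"spin":-1},
  {"translation":[0,0,0],"spin":0},
])

```text
time: 8.5
tool_pos: [0.6518, -0.2558, 0.2477]
tcp_rot: [2.033, 2.394, 0.0]
wrist_force: [0.2, -0.3, -0.3]
width: 0.731
```

```bash
python3 - <<'E'
from h import *
plan(.71,.135,.25,99.5)
E
```

```text
t 8.50 pos [ 0.6518 -0.2558  0.2477] ang 99.33 tilt [ 0.0004 -0.0002] F [ 0.2 -0.3 -0.3] w 0.731 q6 -0.57
spin -0.035 shift [ 0.3758  0.1219 -0.0024] now-axes shift [ 0.3762  0.1207 -0.0024] norm 0.395
```

>>> play_rows([
  {"translation":[0.02,0.007,0],"spin":0},
  {"translation":[0.045,0.0145,0],"spin":0},
  {"translation":[0.045,0.0145,0],"spin":0},
  {"translation":[0.045,0.0145,0],"spin":0},
  {"translation":[0.045,0.0145,0],"spin":0},
])

```text
time: 9.0
tool_pos: [0.6836, -0.0452, 0.2473]
tcp_rot: [-2.036, -2.392, -0.001]
wrist_force: [0.1, 0.5, -0.0]
width: 0.729
```

>>> play_rows([
  {"translation":[0.045,0.0145,0],"spin":0},
  {"translation":[0.045,0.0145,0],"spin":0},
  {"translation":[0.045,0.0145,0],"spin":0},
  {"translation":[0.03,0.009,0],"spin":0},
  {"translation":[0.011,0.003,0],"spin":0},
])

```text
time: 9.5
tool_pos: [0.7095, 0.1397, 0.247]
tcp_rot: [-2.03, -2.396, -0.002]
wrist_force: [-0.5, -1.2, -0.8]
width: 0.73
```

>>> play_rows([
  {"translation":[0,0,0],"spin":0},
  {"translation":[0,0,0],"spin":0},
  {"translation":[0,0,0],"spin":0},
])

```text
time: 9.8
tool_pos: [0.71, 0.133, 0.2469]
tcp_rot: [2.036, 2.392, -0.001]
wrist_force: [-0.2, 0.0, -0.1]
width: 0.728
```

```bash
python3 - <<'E'
from h import *
import pickle
plan(.55,.11,.25,99.5)
c=cal("wrist"); I=bot.read_camera("wrist"); pickle.dump((c,I),open("j1.pkl","wb")); cv2.imwrite("pics/j1.png",cv2.resize(I,(784,588)))
E
```

```text
t 9.80 pos [0.71   0.133  0.2469] ang 99.20 tilt [-0.0002 -0.0006] F [-0.2  0.  -0.1] w 0.728 q6 -0.01
spin -0.061 shift [ 0.0037 -0.1616 -0.0031] now-axes shift [ 0.0029 -0.1616 -0.0031] norm 0.162
```

View pics/j1.png

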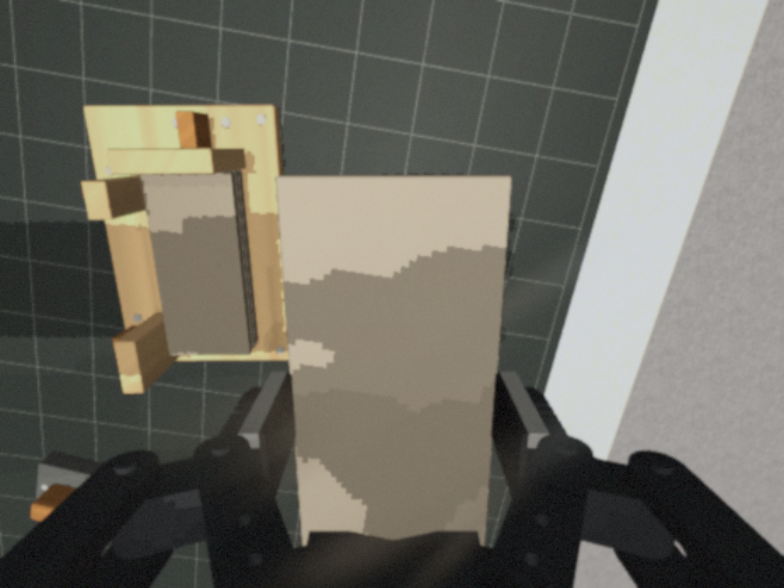

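Wrist view (784x588): the board is held square between the fingers at (278–511, 178–540). The jig is at left with the pile top at (145–250, 173–355), the end fence at the top, and the two side-fence cheeks at left (85–145, 178–218) and (115–175, 315–390). I'll enlarge both views of the jig to pick corners.

```bash
python3 - <<'E'
from h import *
import pickle
c,I=pickle.load(open("j1.pkl","rb")); T=np.load("top.npy")
a=cv2.resize(I[66:286,54:214],None,fx=2.7,fy=2.7,interpolation=cv2.INTER_CUBIC)
b=cv2.resize(T[165:225,205:282],None,fx=4.7,fy=4.7,interpolation=cv2.INTER_CUBIC)
o=np.zeros((600,800,3),np.uint8); o[:a.shape[0],:a.shape[1]]=a; o[:b.shape[0],436:436+b.shape[1]]=b; cv2.imwrite("pics/j2.png",o); print(a.shape,b.shape)
E
```

```text
(594, 432, 3) (282, 362, 3)
```

View pics/j2.png

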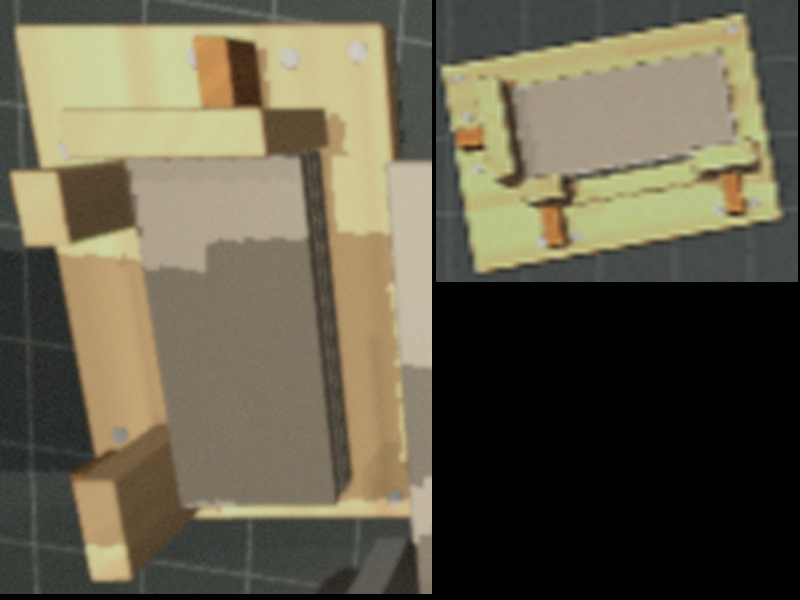

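```bash
python3 - <<'E'
from h import *
import pickle
c,_=pickle.load(open("j1.pkl","rb")); ct=cal("top")
W=lambda x,y:(x/2.7+54-.3,y/2.7+66-.3); T=lambda x,y:((x-436)/4.7+205-.4,y/4.7+165-.4)
for n,a,b in [("baseEO",(382,24),(443,66)),("baseEF",(17,27),(480,271)),("pileA",(303,152),(517,90)),("pileB",(335,503),(722,52)),("pileC",(183,506),(737,143)),("endO",(264,156),(500,80)),("endF",(65,157),(518,180))]:
    X,e=tri(c,W(*a),ct,T(*b)); print(n,X.round(4),round(e,4))
def zs(P,z): return [onz(c,*W(*p),z)[:2] for p in P]
for z in(.086,.088,.09):
    q=zs([(60,167),(70,245),(115,473),(133,578),(264,156),(65,157)],z)
    P=np.array(q); 
    d=np.polyfit(P[:4,1],P[:4,0],1); u=np.array([d[0],1])/np.hypot(d[0],1); v=np.array([-u[1],u[0]])
    ang=np.degrees(np.arctan2(u[1],u[0])); side=np.mean(P[:4]@v); end=np.mean(P[4:]@u)
    ea=P[5]-P[4]
    seat=u*(end-.07)+v*(side-.032); print(z,"ang",ang,"end edge ang",np.degrees(np.arctan2(ea[1],ea[0]))-90,"len",np.hypot(*ea),"seat",seat.round(4),"cheek x",((P[:4]-seat)@u).round(4),"y",((P-seat)@v).round(4))
for z in(.04,.05,.06,.07):
    P=np.array(zs([(303,152),(335,503),(183,506)],z)); print(z,"len",np.linalg.norm(P[0]-P[1]).round(4),"wid",np.linalg.norm(P[2]-P[1]).round(4),"ang",np.degrees(np.arctan2(*(P[0]-P[1])[::-1])).round(2),"jig xy",[(((p-seat)@u).round(4),((p-seat)@v).round(4)) for p in P])
E
```

```text
baseEO [0.6065 0.2224 0.0169] 0.0004
baseEF [0.4694 0.1986 0.0159] 0.0007
pileA [0.5865 0.1714 0.0368] 0.0021
pileB [0.6096 0.0353 0.0452] 0.0007
pileC [0.5494 0.0259 0.0488] 0.0009
endO [0.5877 0.1741 0.0823] 0.001
endF [0.5239 0.1631 0.0823] 0.0003
0.086 ang 99.39561284193809 end edge ang -260.4903020045719 len 0.06412492241978603 seat [0.5663 0.0993] cheek x [ 0.0668  0.0417 -0.0399 -0.0822] y [ 0.0314  0.0328  0.0317  0.0321 -0.0349  0.0292]
0.088 ang 99.39561284193809 end edge ang -260.49030200457196 len 0.06370181580487301 seat [0.5674 0.0996] cheek x [ 0.0668  0.0419 -0.0392 -0.0812] y [ 0.0314  0.0328  0.0317  0.0321 -0.0345  0.0292]
0.09 ang 99.39561284193815 end edge ang -260.49030200457196 len 0.06327870918996001 seat [0.5686 0.0999] cheek x [ 0.0669  0.042  -0.0385 -0.0802] y [ 0.0314  0.0328  0.0317  0.0321 -0.034   0.0293]
0.04 len 0.1419 wid 0.0637 ang 98.71 jig xy [(np.float64(0.0687), np.float64(-0.0301)), (np.float64(-0.0731), np.float64(-0.0284)), (np.float64(-0.0743), np.float64(0.0353))]
0.05 len 0.1378 wid 0.0619 ang 98.71 jig xy [(np.float64(0.0692), np.float64(-0.0334)), (np.float64(-0.0685), np.float64(-0.0317)), (np.float64(-0.0697), np.float64(0.0301))]
0.06 len 0.1337 wid 0.06 ang 98.71 jig xy [(np.float64(0.0697), np.float64(-0.0367)), (np.float64(-0.064), np.float64(-0.0351)), (np.float64(-0.0651), np.float64(0.025))]
0.07 len 0.1297 wid 0.0582 ang 98.71 jig xy [(np.float64(0.0703), np.float64(-0.04)), (np.float64(-0.0594), np.float64(-0.0384)), (np.float64(-0.0605), np.float64(0.0198))]
```

```bash
cat >> h.py <<'E'
SEAT=np.array([.567,.0995]); U=np.array([np.cos(np.radians(99.4)),np.sin(np.radians(99.4))]); V=np.array([-U[1],U[0]])
def jigplan(jx,jy,z):
    p=SEAT+U*jx+V*jy; plan(p[0],p[1],z,99.4); s,_=pose(); d=s["tool_pos"][:2]-SEAT; print("tcp in jig",(d@U).round(4),(d@V).round(4),"F jig",np.round([s["wrist_force"][:2]@U,s["wrist_force"][:2]@V],1))
E
python3 - <<'E'
from h import *
import pickle
c,I=pickle.load(open("j1.pkl","rb")); s,M=pose(); p=s["tool_pos"]; z=p[2]+.0116
for u,v in [(278,178),(511,178),(484,540)]:
    print((M.T@(onz(c,u/1.4,v/1.4,z)-p)).round(4))
g=np.diff(cv2.GaussianBlur(I[...,2].astype(float),(3,3),0)[110:145],axis=0)
for x in(220,280,340): 
    y=110+g[:,x].argmax(); print(x,y,(M.T@(onz(c,x,y+.7,z)-p)).round(4))
jigplan(-.004,-.004,.15)
E
```

```text
[ 0.0683 -0.0311 -0.0116]
[ 0.0684  0.0314 -0.0116]
[-0.0537  0.0314 -0.0116]
220 125 [ 0.0688 -0.0231 -0.0116]
280 125 [ 0.0688 -0.0006 -0.0116]
340 125 [ 0.0689  0.0219 -0.0116]
t 9.85 pos [0.7101 0.1329 0.2469] ang 99.18 tilt [-0.0001 -0.0004] F [-0.4 -1.   0.3] w 0.733 q6 -0.01
spin -0.044 shift [-0.0135 -0.1426  0.0969] now-axes shift [-0.0141 -0.1425  0.0969] norm 0.173
tcp in jig 0.0096 -0.1466 F jig [-0.9  0.5]
```

>>> play_rows([
  {"translation":[-0.003,-0.025,0],"spin":-0.04},
  {"translation":[-0.004,-0.042,0.01],"spin":0},
  {"translation":[-0.004,-0.042,0.02],"spin":0},
  {"translation":[-0.0025,-0.025,0.03],"spin":0},
  {"translation":[0,-0.0085,0.02],"spin":0},
])

```text
time: 10.35
tool_pos: [0.5682, 0.0956, 0.1652]
tcp_rot: [-2.032, -2.394, 0.004]
wrist_force: [0.7, -0.1, -0.1]
width: 0.726
```

>>> play_rows([
  {"translation":[0,0,0.012],"spin":0},
  {"translation":[0,0,0.005],"spin":0},
  {"translation":[0,0,0],"spin":0},
  {"translation":[0,0,0],"spin":0},
  {"translation":[0,0,0],"spin":0},
])

```text
time: 10.85
tool_pos: [0.5733, 0.0981, 0.1511]
tcp_rot: [2.029, 2.397, 0.003]
wrist_force: [0.1, 0.3, 0.4]
width: 0.733
```

```bash
python3 - <<'E'
from h import *
jigplan(-.004,-.004,.06)
I=bot.read_camera("wrist"); cv2.imwrite("pics/j3.png",I)
E
```

```text
t 10.85 pos [0.5733 0.0981 0.1511] ang 99.51 tilt [0.0024 0.0003] F [0.1 0.3 0.4] w 0.733 q6 -0.04
spin 0.022 shift [-0.0015 -0.0022  0.0911] now-axes shift [-0.0015 -0.0023  0.0911] norm 0.091
tcp in jig -0.0024 -0.006 F jig [ 0.3 -0.1]
```

View pics/j3.png

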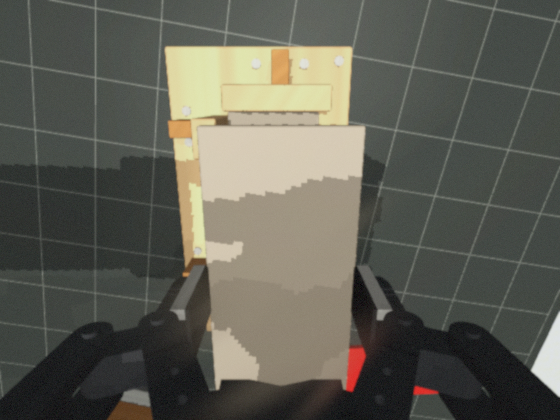

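Wrist view: the held board is over the pile with its end edge short of the end fence (pile strip visible at y≈118, fence at y≈98). The edges are parallel to the jig. Descending.

>>> play_rows([
  {"translation":[0,-0.002,0.015],"spin":0.02},
  {"translation":[0,0,0.025],"spin":0},
  {"translation":[0,0,0.025],"spin":0},
  {"translation":[0,0,0.015],"spin":0},
  {"translation":[0,0,0.006],"spin":0},
])

```text
time: 11.4
tool_pos: [0.5679, 0.0974, 0.0611]
tcp_rot: [-2.03, -2.394, 0.005]
wrist_force: [-0.2, 0.0, -1.3]
width: 0.733
```

>>> play_rows([
  {"translation":[0,0,0],"spin":0},
  {"translation":[0,0,0],"spin":0},
  {"translation":[0,0,0],"spin":0},
  {"translation":[0,0,0],"spin":0},
])

```text
time: 11.8
tool_pos: [0.5708, 0.0977, 0.065]
tcp_rot: [2.031, 2.395, 0.003]
wrist_force: [0.0, 0.5, -0.3]
width: 0.731
```

```bash
python3 - <<'E'
from h import *
jigplan(-.003,-.004,.05)
E
```

```text
t 11.80 pos [0.5708 0.0977 0.065 ] ang 99.41 tilt [0.0023 0.0003] F [ 0.   0.5 -0.3] w 0.731 q6 -0.04
spin 0.001 shift [-0.0006  0.0005  0.015 ] now-axes shift [-0.0006  0.0005  0.015 ] norm 0.015
tcp in jig -0.0024 -0.0035 F jig [ 0.5 -0.1]
```

>>> play_rows([
  {"translation":[0,0,0.003],"spin":0},
  {"translation":[0,0,0.004],"spin":0},
  {"translation":[0,0,0.004],"spin":0},
  {"translation":[0,0,0.003],"spin":0},
  {"translation":[0,0,0],"spin":0},
])

```text
time: 12.3
tool_pos: [0.5691, 0.0975, 0.0489]
tcp_rot: [-2.031, -2.395, 0.002]
wrist_force: [0.4, -0.7, 0.1]
width: 0.732
```

>>> play_rows([
  {"translation":[0,0,0.001],"spin":0},
  {"translation":[0,0,0.001],"spin":0},
  {"translation":[0,0,0.001],"spin":0},
  {"translation":[0,0,0],"spin":0},
])

```text
time: 12.7
tool_pos: [0.5698, 0.0975, 0.0467]
tcp_rot: [-2.032, -2.396, 0.0]
wrist_force: [-0.4, -0.3, -1.0]
width: 0.732
```

>>> play_rows([
  {"translation":[0,0,0.001],"spin":0},
  {"translation":[0,0,0.001],"spin":0},
  {"translation":[0,0,0.001],"spin":0},
  {"translation":[0,0,0],"spin":0},
])

```text
time: 13.1
tool_pos: [0.5696, 0.0975, 0.0436]
tcp_rot: [-2.032, -2.396, 0.0]
wrist_force: [-0.5, 0.5, -0.5]
width: 0.731
```

>>> play_rows([
  {"translation":[0,0,0.001],"spin":0},
  {"translation":[0,0,0.001],"spin":0},
  {"translation":[0,0,0],"spin":0},
])

```text
time: 13.4
tool_pos: [0.5698, 0.0976, 0.0417]
tcp_rot: [2.032, 2.396, 0.0]
wrist_force: [1.1, 0.2, 0.1]
width: 0.731
```

>>> play_rows([
  {"translation":[0,0,0.001],"spin":0},
  {"translation":[0,0,0.0005],"spin":0},
  {"translation":[0,0,0],"spin":0},
])

```text
time: 13.7
tool_pos: [0.5699, 0.0976, 0.0407]
tcp_rot: [2.032, 2.396, 0.0]
wrist_force: [-1.4, 0.3, 3.6]
width: 0.731
```

>>> play_rows([
  {"translation":[0,0,0.001],"spin":0},
  {"translation":[0,0,0],"spin":0},
])

```text
time: 13.9
tool_pos: [0.57, 0.0976, 0.0399]
tcp_rot: [2.032, 2.396, 0.0]
wrist_force: [-2.6, -1.0, 6.8]
width: 0.734
```

Contact felt: 3.6 N, then 6.8 N, about 4 N/mm and matching the springy pile. I'll ease up a little and slide towards the end fence.

>>> play_rows([
  {"translation":[0,0,-0.001],"spin":0},
  {"translation":[0.001,0,0],"spin":0},
  {"translation":[0.001,0,0],"spin":0},
  {"translation":[0,0,0],"spin":0},
])

```text
time: 14.3
tool_pos: [0.57, 0.0992, 0.0406]
tcp_rot: [2.031, 2.396, 0.0]
wrist_force: [-0.1, -3.4, 5.2]
width: 0.731
```

```bash
python3 - <<'E'
from h import *
jigplan(0,0,.04)
E
```

```text
t 14.30 pos [0.57   0.0992 0.0406] ang 99.43 tilt [ 0.0011 -0.0006] F [-0.1 -3.4  5.2] w 0.731 q6 -0.03
spin 0.005 shift [ 0.0008 -0.0029  0.0006] now-axes shift [ 0.0008 -0.0029  0.0006] norm 0.003
tcp in jig -0.0008 -0.0029 F jig [-3.4  0.6]
```

>>> play_rows([
  {"translation":[0.001,0,-0.0005],"spin":0},
  {"translation":[0,0,0],"spin":0},
])

```text
time: 14.5
tool_pos: [0.5697, 0.1006, 0.0409]
tcp_rot: [2.032, 2.396, 0.001]
wrist_force: [-0.3, -2.6, 4.2]
width: 0.727
```

>>> play_rows([
  {"translation":[0.0007,0,0],"spin":0},
  {"translation":[0,0,0],"spin":0},
])

```text
time: 14.7
tool_pos: [0.5696, 0.1011, 0.0409]
tcp_rot: [2.031, 2.396, 0.001]
wrist_force: [2.6, -3.5, 3.4]
width: 0.73
```

>>> play_rows([
  {"translation":[0.0007,0,0],"spin":0},
  {"translation":[0,0,0],"spin":0},
])

```text
time: 14.9
tool_pos: [0.5696, 0.1012, 0.0408]
tcp_rot: [2.03, 2.395, -0.001]
wrist_force: [1.6, -5.4, 2.5]
width: 0.731
```

>>> play_rows([
  {"translation":[0.0007,0,0],"spin":0},
  {"translation":[0,0,0],"spin":0},
])

```text
time: 15.1
tool_pos: [0.5696, 0.1012, 0.0408]
tcp_rot: [2.03, 2.395, -0.002]
wrist_force: [2.2, -7.0, 2.3]
width: 0.731
```

>>> play_rows([
  {"translation":[0.0007,0,0],"spin":0},
  {"translation":[0,0,0],"spin":0},
])

```text
time: 15.3
tool_pos: [0.5696, 0.1012, 0.0409]
tcp_rot: [2.029, 2.395, -0.003]
wrist_force: [2.8, -10.6, 2.3]
width: 0.733
```

```bash
python3 - <<'E'
from h import *
jigplan(0,0,.04)
E
```

```text
t 15.30 pos [0.5696 0.1012 0.0409] ang 99.45 tilt [ 0.0012 -0.0032] F [  2.8 -10.6   2.3] w 0.733 q6 -0.03
spin 0.011 shift [-0.0013 -0.0028  0.0009] now-axes shift [-0.0013 -0.0028  0.0009] norm 0.003
tcp in jig 0.0013 -0.0028 F jig [-10.9  -1. ]
```

The end fence is reached: position stops at y=0.1012 while force rises to 10.9 N. I'll relax that push and slide towards the side fence.

>>> play_rows([
  {"translation":[-0.0012,0,0],"spin":0},
  {"translation":[0,-0.001,0],"spin":0},
  {"translation":[0,-0.001,0],"spin":0},
  {"translation":[0,0,0],"spin":0},
])

```text
time: 15.7
tool_pos: [0.569, 0.1011, 0.0413]
tcp_rot: [2.03, 2.393, 0.003]
wrist_force: [5.9, -5.8, 0.5]
width: 0.732
```

>>> play_rows([
  {"translation":[0,-0.0008,0],"spin":0},
  {"translation":[0,0,0],"spin":0},
])

```text
time: 15.9
tool_pos: [0.5686, 0.101, 0.0414]
tcp_rot: [2.03, 2.393, 0.004]
wrist_force: [6.0, -6.1, 0.5]
width: 0.727
```

>>> play_rows([
  {"translation":[0,-0.0008,0],"spin":0},
  {"translation":[0,0,0],"spin":0},
])

```text
time: 16.1
tool_pos: [0.568, 0.1009, 0.0415]
tcp_rot: [2.03, 2.392, 0.005]
wrist_force: [6.8, -5.6, -0.4]
width: 0.736
```

```bash
python3 - <<'E'
from h import *
jigplan(0,0,.04)
E
```

```text
t 16.10 pos [0.568  0.1009 0.0415] ang 99.38 tilt [ 0.0052 -0.0005] F [ 6.8 -5.6 -0.4] w 0.736 q6 -0.03
spin -0.004 shift [-0.0012 -0.0013  0.0015] now-axes shift [-0.0012 -0.0013  0.0015] norm 0.002
tcp in jig 0.0012 -0.0013 F jig [-6.6 -5.8]
```

>>> play_rows([
  {"translation":[-0.0007,-0.0008,0.0005],"spin":0},
  {"translation":[0,0,0],"spin":0},
])

```text
time: 16.3
tool_pos: [0.5667, 0.1007, 0.041]
tcp_rot: [2.031, 2.394, 0.004]
wrist_force: [3.6, -2.6, 2.6]
width: 0.73
```

>>> play_rows([
  {"translation":[0,-0.0008,0],"spin":0},
  {"translation":[0,0,0],"spin":0},
])

```text
time: 16.5
tool_pos: [0.5664, 0.1007, 0.0411]
tcp_rot: [2.03, 2.393, 0.006]
wrist_force: [4.9, -3.3, 1.8]
width: 0.734
```

>>> play_rows([
  {"translation":[0,-0.0008,0],"spin":0},
  {"translation":[0,0,0],"spin":0},
])

```text
time: 16.7
tool_pos: [0.5664, 0.1007, 0.0412]
tcp_rot: [2.029, 2.393, 0.007]
wrist_force: [7.9, -2.1, 0.2]
width: 0.726
```

```bash
python3 - <<'E'
from h import *
jigplan(0,0,.04)
E
```

```text
t 16.70 pos [0.5664 0.1007 0.0412] ang 99.42 tilt [0.0066 0.0006] F [ 7.9 -2.1  0.2] w 0.726 q6 -0.03
spin 0.003 shift [-0.0012  0.0004  0.0012] now-axes shift [-0.0012  0.0004  0.0012] norm 0.002
tcp in jig 0.0012 0.0004 F jig [-3.3 -7.5]
```

Side fence contact: motion stops at jig y≈0 while force rises to 7.5 N. I'll seat the board lightly on the pile, then release.

>>> play_rows([
  {"translation":[0.0004,0.0006,0.0008],"spin":0},
  {"translation":[0,0,0],"spin":0},
])

```text
time: 16.9
tool_pos: [0.5664, 0.1007, 0.0408]
tcp_rot: [2.029, 2.394, 0.005]
wrist_force: [5.0, -4.1, 4.2]
width: 0.73
```

>>> play_rows([
  {"translation":[0,0,0],"spin":0},
  {"translation":[0,0,0],"spin":0},
  {"translation":[0,0,0],"spin":0},
  {"translation":[0,0,0],"spin":0},
], jaw=0.95)

```text
time: 17.3
tool_pos: [0.5628, 0.1012, 0.0387]
tcp_rot: [-2.031, -2.395, 0.002]
wrist_force: [-0.2, 0.0, -0.2]
width: 0.973
```

>>> play_rows([
  {"translation":[0,0,-0.01],"spin":0},
  {"translation":[0,0,-0.03],"spin":0},
  {"translation":[0,0,-0.045],"spin":0},
  {"translation":[0,0,-0.045],"spin":0},
  {"translation":[0,0,-0.03],"spin":0},
])

```text
time: 17.8
tool_pos: [0.5651, 0.1013, 0.2041]
tcp_rot: [2.03, 2.394, 0.006]
wrist_force: [1.0, 0.5, 0.5]
width: 0.978
```

>>> play_rows([
  {"translation":[0,0.03,-0.01],"spin":0},
  {"translation":[0,0.04,0],"spin":0},
  {"translation":[0,0.03,0],"spin":0},
  {"translation":[0,0,0],"spin":0},
  {"translation":[0,0,0],"spin":0},
])

```text
time: 18.3
tool_pos: [0.6622, 0.1173, 0.2093]
tcp_rot: [-2.031, -2.395, 0.001]
wrist_force: [0.8, -0.2, 0.0]
width: 0.971
```

```bash
python3 - <<'E'
from h import *
import pickle
jigplan(0,0,.1)
c=cal("wrist"); I=bot.read_camera("wrist"); pickle.dump((c,I),open("j4.pkl","wb"))
p=np.array([proj(c,[*(SEAT+U*a+V*b),.06]) for a in(-.09,.09) for b in(-.05,.06)]); print(p.round())
x0,y0=np.maximum(p.min(0),0).astype(int); x1,y1=p.max(0).astype(int)
J=I[y0:y1,x0:x1]; k=min(800/J.shape[1],600/J.shape[0]); print(x0,y0,k); cv2.imwrite("pics/j4.png",cv2.resize(J,None,fx=k,fy=k,interpolation=cv2.INTER_CUBIC)[:600,:800])
E
```

```text
t 18.30 pos [0.6622 0.1173 0.2093] ang 99.41 tilt [-0.0013 -0.    ] F [ 0.8 -0.2  0. ] w 0.971 q6 -0.03
spin 0.002 shift [-0.0021 -0.0967  0.1095] now-axes shift [-0.002  -0.0967  0.1095] norm 0.146
tcp in jig 0.002 -0.0968 F jig [-0.3 -0.8]
[[233. 285.]
 [120. 285.]
 [224.  89.]
 [ 88.  89.]]
88 88 3.045685279187817
```

View pics/j4.png

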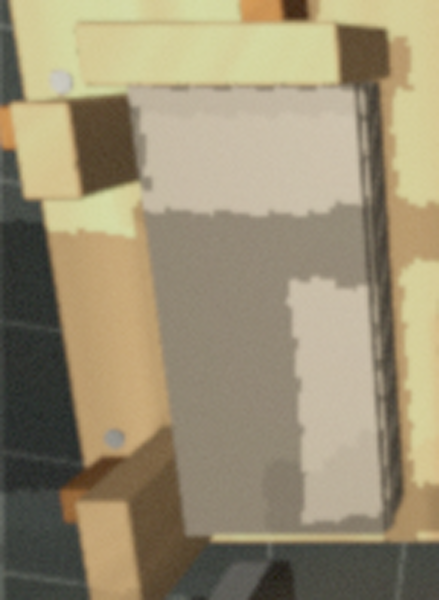

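Picture (crop): the new board lies flat on the pile. Its end edge is at the end fence (128–357, 86) and its left edge at both cheeks, corners (128,88) and (187,535). Next a numeric check, plus finding the weight in this view.

```bash
python3 - <<'E'
from h import *
import pickle
c,I=pickle.load(open("j4.pkl","rb")); k=3.0457
W=lambda x,y:(x/k+88-.3,y/k+88-.3)
def jg(P): d=P[:2]-SEAT; return (d@U).round(4),(d@V).round(4)
for n,p in[("A",(357,85)),("B",(383,530)),("C",(187,535)),("D",(128,90))]: print(n,[tuple(float(v) for v in jg(onz(c,*W(*p),z))) for z in(.05,.053)])
for n,p in[("cheek1",(73,103)),("cheek1b",(82,198)),("cheek2",(130,500)),("end",(78,83)),("end",(337,82))]: print(n,tuple(float(v) for v in jg(onz(c,*W(*p),.088))))
# where the weight would be; view pose 
plan(.465,-.149+.0,.2,-7.9)
E
```

```text
A [(0.0687, -0.0313), (0.0688, -0.0319)]
B [(-0.0696, -0.0304), (-0.0681, -0.031)]
C [(-0.0715, 0.0331), (-0.07, 0.0318)]
D [(0.0673, 0.0335), (0.0674, 0.0322)]
cheek1 (0.0656, 0.0312)
cheek1b (0.0422, 0.0324)
cheek2 (-0.0418, 0.0314)
end (0.0704, 0.0292)
end (0.0707, -0.0347)
t 18.35 pos [0.6616 0.1172 0.2093] ang 99.41 tilt [-0.0015 -0.0001] F [ 0.2 -0.1 -0.9] w 0.973 q6 -0.03
spin -14.537 shift [ 0.1581 -0.2907  0.0098] now-axes shift [-0.2305 -0.2375  0.0096] norm 0.331
```

Board corners sit at y≈+32 mm at both ends (flush with the cheeks), and x runs from -70 to the end fence edge, consistent with touching both fences. Now the weight.

>>> play_rows([
  {"translation":[-0.02,-0.02,0],"spin":0},
  {"translation":[-0.034,-0.035,0],"spin":0},
  {"translation":[-0.034,-0.035,0],"spin":0},
  {"translation":[-0.034,-0.035,0],"spin":0},
  {"translation":[-0.034,-0.035,0],"spin":0},
])

```text
time: 18.85
tool_pos: [0.5273, -0.0637, 0.2096]
tcp_rot: [-2.031, -2.397, 0.0]
wrist_force: [0.2, -0.8, -0.4]
width: 0.973
```

>>> play_rows([
  {"translation":[-0.034,-0.035,0],"spin":0},
  {"translation":[-0.03,-0.032,0],"spin":0},
  {"translation":[-0.01,-0.01,0.01],"spin":-0.5},
  {"translation":[0,0,0],"spin":-1},
  {"translation":[0,0,0],"spin":-1},
])

```text
time: 19.35
tool_pos: [0.464, -0.1485, 0.1993]
tcp_rot: [-1.756, -2.604, 0.0]
wrist_force: [0.5, -0.8, 0.3]
width: 0.978
```

>>> play_rows([
  {"translation":[0,0,0],"spin":-1},
  {"translation":[0,0,0],"spin":-1},
  {"translation":[0,0,0],"spin":-1},
  {"translation":[0,0,0],"spin":-1},
  {"translation":[0,0,0],"spin":-1},
])

```text
time: 19.85
tool_pos: [0.4647, -0.1478, 0.1995]
tcp_rot: [-1.148, -2.924, -0.0]
wrist_force: [0.0, 0.3, 0.4]
width: 0.975
```

>>> play_rows([
  {"translation":[0,0,0],"spin":-1},
  {"translation":[0,0,0],"spin":-1},
  {"translation":[0,0,0],"spin":-1},
  {"translation":[0,0,0],"spin":-1},
  {"translation":[0,0,0],"spin":-1},
])

```text
time: 20.35
tool_pos: [0.4648, -0.1478, 0.1996]
tcp_rot: [-0.488, -3.103, -0.0]
wrist_force: [-0.2, 0.5, 0.2]
width: 0.97
```

>>> play_rows([
  {"translation":[0,0,0],"spin":-1},
  {"translation":[0,0,0],"spin":-1},
  {"translation":[0,0,0],"spin":0},
  {"translation":[0,0,0],"spin":0},
])

```text
time: 20.75
tool_pos: [0.4654, -0.1481, 0.1996]
tcp_rot: [0.225, 3.134, 0.0]
wrist_force: [0.8, 0.4, -0.2]
width: 0.977
```

```bash
cat > wm.py <<'E'
from h import *
c=cal("wrist"); I=bot.read_camera("wrist"); cv2.imwrite("pics/wt.png",I)
h=cv2.cvtColor(I,cv2.COLOR_BGR2HSV).astype(int)
m=((h[...,1]>110)&(h[...,0]<18)&(h[...,2]>130)).astype(np.uint8)*255
ks=[k for k in cv2.findContours(m,0,2)[0] if cv2.contourArea(k)>300]
for k in ks:
    M=cv2.moments(k); u,v=M['m10']/M['m00'],M['m01']/M['m00']
    P=np.array([onz(c,*p[0],.05)[:2] for p in k],np.float32); r=cv2.minAreaRect(P)
    print("px",round(u),round(v),cv2.boundingRect(k),"rect",np.round(r[0],4),np.round(r[1],4),round(r[2],2))
E
python3 - <<'E'
from wm import *
plan(.4645,-.1485,.09,172.1)
E
```

```text
px 364 360 (332, 328, 63, 72) rect [ 0.6632 -0.0839] [0.0848 0.0575] 13.97
px 479 222 (469, 207, 19, 30) rect [0.5158 0.0257] [0.028  0.0163] 2.29
px 279 192 (269, 155, 21, 75) rect [ 0.4634 -0.1506] [0.0173 0.0682] 83.17
t 20.80 pos [ 0.4656 -0.1481  0.1996] ang 171.80 tilt [ 0.0001 -0.    ] F [ 0.5 -0.7 -0. ] w 0.974 q6 -1.79
spin -0.059 shift [ 0.001  -0.0005  0.1096] now-axes shift [ 0.001  -0.0005  0.1096] norm 0.11
```

View pics/wt.png

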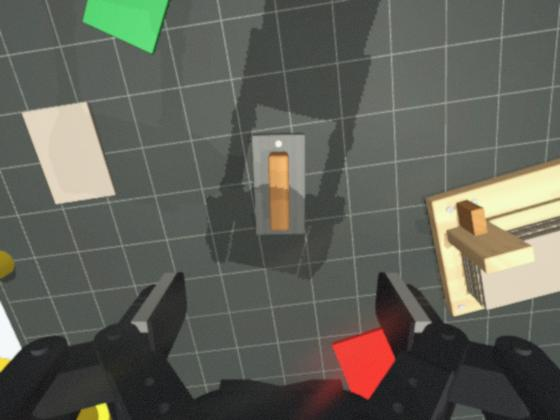

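Wrist view: the weight's slab is at (253–304, 134–235) with its wooden handle at (269–290, 155–230), centre about (0.464, -0.150). The off-cut is at (70,153), untouched. Descending.

>>> play_rows([
  {"translation":[0.001,-0.002,0.02],"spin":-0.12},
  {"translation":[0,0,0.04],"spin":0},
  {"translation":[0,0,0.04],"spin":0},
  {"translation":[0,0,0.03],"spin":0},
  {"translation":[0,0,0.01],"spin":0},
], jaw=0.2, force=60)

```text
time: 21.3
tool_pos: [0.4617, -0.149, 0.056]
tcp_rot: [-0.207, -3.128, -0.003]
wrist_force: [-1.4, 0.3, -0.5]
width: 0.602
```

>>> play_rows([
  {"translation":[0,0,0],"spin":0},
  {"translation":[0,0,0],"spin":0},
  {"translation":[0,0,0],"spin":0},
])

```text
time: 21.6
tool_pos: [0.4668, -0.1509, 0.0616]
tcp_rot: [0.205, 3.131, -0.002]
wrist_force: [1.3, 0.5, 0.1]
width: 0.601
```

```bash
python3 - <<'E'
from wm import *
plan(.464,-.1497,.026,172.5)
ct=cal("top"); k=min(ks,key=lambda k:abs(cv2.minAreaRect(k)[0][0]-280)); 
for y in (150,200,250,300):
    xs=np.nonzero(m[y,200:360])[0]+200
    if len(xs): print(y,xs.min(),xs.max(),onz(c,xs.min(),y,.05)[:2].round(4),onz(c,xs.max()+1,y,.05)[:2].round(4))
E
```

```text
px 283 250 (265, 183, 36, 136) rect [ 0.4611 -0.1502] [0.017  0.0734] 82.95
t 21.65 pos [ 0.4667 -0.1509  0.0616] ang 172.50 tilt [ 0.0037 -0.0014] F [-0.4 -0.5  0.6] w 0.598 q6 -1.80
spin -0.0 shift [0.003  0.0008 0.0356] now-axes shift [0.003  0.0008 0.0356] norm 0.036
200 265 300 [ 0.4318 -0.1548] [ 0.434 -0.138]
250 266 299 [ 0.4573 -0.1581] [ 0.4595 -0.1414]
300 267 299 [ 0.4855 -0.1616] [ 0.4877 -0.1446]
```

>>> play_rows([
  {"translation":[0.002,0.0005,0.008],"spin":-0.06},
  {"translation":[0.001,0,0.012],"spin":0},
  {"translation":[0,0,0.01],"spin":0},
  {"translation":[0,0,0.005],"spin":0},
  {"translation":[0,0,0],"spin":0},
])

```text
time: 22.15
tool_pos: [0.4607, -0.1489, 0.0229]
tcp_rot: [-0.197, -3.132, -0.001]
wrist_force: [0.5, 0.3, 0.6]
width: 0.598
```

>>> play_rows([
  {"translation":[0,0,0],"spin":0},
  {"translation":[0,0,0],"spin":0},
  {"translation":[0,0,0],"spin":0},
  {"translation":[0,0,0],"spin":0},
  {"translation":[0,0,0],"spin":0},
], jaw=-1)

```text
time: 22.65
tool_pos: [0.4625, -0.1493, 0.025]
tcp_rot: [0.197, 3.134, 0.0]
wrist_force: [0.9, 2.5, 2.8]
width: 0.194
```

```bash
python3 - <<'E'
from wm import *
plan(.464,-.1497,.026,172.5)
E
```

```text
px 281 293 (258, 211, 46, 168) rect [ 0.4598 -0.15  ] [0.0175 0.0756] 82.85
t 22.70 pos [ 0.4625 -0.1493  0.025 ] ang 172.80 tilt [0.001 0.   ] F [1. 3. 3.] w 0.196 q6 -1.81
spin 0.06 shift [-0.0015 -0.0002 -0.001 ] now-axes shift [-0.0015 -0.0002 -0.001 ] norm 0.002
```

>>> play_rows([
  {"translation":[0,0,-0.002],"spin":0},
  {"translation":[0,0,-0.006],"spin":0},
  {"translation":[0,0,-0.015],"spin":0},
  {"translation":[0,0,-0.03],"spin":0},
  {"translation":[0,0,-0.04],"spin":0},
], force=80)

```text
time: 23.2
tool_pos: [0.4583, -0.1482, 0.115]
tcp_rot: [-0.197, -3.127, -0.003]
wrist_force: [0.1, -0.4, -7.6]
width: 0.195
```

>>> play_rows([
  {"translation":[0,0,-0.04],"spin":0.5},
  {"translation":[0,0,-0.03],"spin":1},
  {"translation":[0,0,-0.02],"spin":1},
  {"translation":[0,0,-0.01],"spin":1},
  {"translation":[0,0,0],"spin":1},
])

```text
time: 23.7
tool_pos: [0.4621, -0.1496, 0.2188]
tcp_rot: [0.81, 3.034, -0.001]
wrist_force: [0.1, 0.5, -8.1]
width: 0.194
```

>>> play_rows([
  {"translation":[0,0,0],"spin":1},
  {"translation":[0,0,0],"spin":1},
  {"translation":[0,0,0],"spin":1},
  {"translation":[0,0,0],"spin":1},
  {"translation":[0,0,0],"spin":1},
])

```text
time: 24.2
tool_pos: [0.4604, -0.149, 0.2158]
tcp_rot: [-1.447, -2.785, 0.001]
wrist_force: [-0.3, 0.1, -7.7]
width: 0.194
```

>>> play_rows([
  {"translation":[0,0,0],"spin":1},
  {"translation":[0,0,0],"spin":1},
  {"translation":[0,0,0],"spin":1},
  {"translation":[0,0,0],"spin":1},
  {"translation":[0,0,0],"spin":1},
])

```text
time: 24.7
tool_pos: [0.4604, -0.149, 0.2158]
tcp_rot: [-2.015, -2.406, 0.002]
wrist_force: [0.4, -0.2, -7.4]
width: 0.197
```

>>> play_rows([
  {"translation":[0,0,0],"spin":0.2},
  {"translation":[0,0,0],"spin":0},
  {"translation":[0,0,0],"spin":0},
])

```text
time: 25.0
tool_pos: [0.4615, -0.1492, 0.2169]
tcp_rot: [-2.032, -2.395, 0.001]
wrist_force: [0.5, 0.1, -7.4]
width: 0.19
```

```bash
python3 - <<'E'
from h import *
jigplan(0,0,.2)
E
```

```text
t 25.00 pos [ 0.4615 -0.1492  0.2169] ang 99.39 tilt [-0.0012  0.0003] F [ 0.5  0.1 -7.4] w 0.190 q6 -0.53
spin -0.003 shift [0.2282 0.1447 0.0169] now-axes shift [0.2282 0.1447 0.0169] norm 0.271
tcp in jig -0.2282 0.1447 F jig [ 0.1 -0.5]
```

>>> play_rows([
  {"translation":[0.015,0.01,0],"spin":0},
  {"translation":[0.035,0.022,0],"spin":0},
  {"translation":[0.038,0.024,0],"spin":0},
  {"translation":[0.038,0.024,0],"spin":0},
  {"translation":[0.038,0.024,0],"spin":0},
])

```text
time: 25.5
tool_pos: [0.5385, 0.0308, 0.2175]
tcp_rot: [2.033, 2.395, -0.0]
wrist_force: [0.1, -0.6, -7.0]
width: 0.195
```

>>> play_rows([
  {"translation":[0.034,0.022,0.01],"spin":0},
  {"translation":[0.02,0.013,0.02],"spin":0},
  {"translation":[0.01,0.0057,0.02],"spin":0},
  {"translation":[0,0,0.015],"spin":0},
  {"translation":[0,0,0],"spin":0},
])

```text
time: 26.0
tool_pos: [0.5651, 0.0986, 0.1489]
tcp_rot: [-2.029, -2.392, 0.009]
wrist_force: [-0.4, -0.4, -8.7]
width: 0.195
```

>>> play_rows([
  {"translation":[0,0,0],"spin":0},
  {"translation":[0,0,0],"spin":0},
  {"translation":[0,0,0],"spin":0},
])

```text
time: 26.3
tool_pos: [0.5689, 0.0984, 0.1541]
tcp_rot: [2.034, 2.392, 0.003]
wrist_force: [1.3, 0.3, -8.2]
width: 0.189
```

```bash
python3 - <<'E'
from h import *
jigplan(0,0,.1)
c=cal("wrist");I=bot.read_camera("wrist"); cv2.imwrite("pics/j5.png",I)
E
```

```text
t 26.30 pos [0.5689 0.0984 0.1541] ang 99.25 tilt [0.0028 0.0003] F [ 1.3  0.3 -8.2] w 0.189 q6 -0.03
spin -0.03 shift [ 0.0014 -0.0019  0.0541] now-axes shift [ 0.0014 -0.0019  0.0541] norm 0.054
tcp in jig -0.0014 -0.0017 F jig [ 0.1 -1.3]
```

View pics/j5.png

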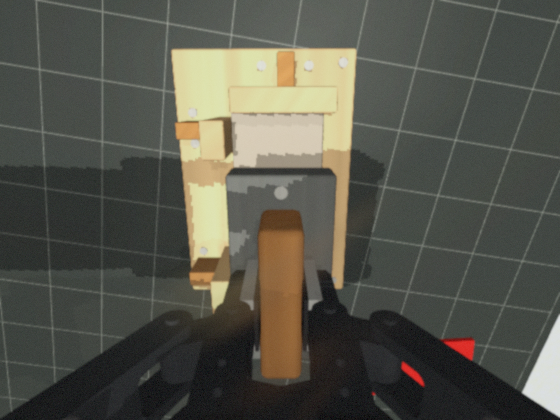

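Wrist view: the weight hangs level and lengthwise over the board, its slab front edge at y≈173 and sides at (228–336). The board end is squared at the fence (y≈112).

```bash
python3 - <<'E'
from h import *
s,M=pose();p=s["tool_pos"];c=cal("wrist")
for u,v,z in[(280,173,-.005),(228,180,-.005),(336,180,-.005),(281,211,.025),(281,378,.025)]: print((M.T@(onz(c,u,v,p[2]+z)-p)).round(4))
jigplan(0,0,.09)
E
```

```text
[ 0.0474 -0.0005  0.005 ]
[ 0.0443 -0.0236  0.0049]
[0.0443 0.0244 0.0051]
[ 0.0394 -0.0001 -0.025 ]
[-0.0363 -0.     -0.025 ]
t 26.35 pos [0.5688 0.0985 0.154 ] ang 99.26 tilt [0.0025 0.0003] F [ 0.8 -0.  -7.2] w 0.199 q6 -0.03
spin -0.029 shift [ 0.0013 -0.0018  0.064 ] now-axes shift [ 0.0013 -0.0018  0.064 ] norm 0.064
tcp in jig -0.0013 -0.0016 F jig [-0.2 -0.8]
```

>>> play_rows([
  {"translation":[0.001,-0.0018,0.01],"spin":-0.03},
  {"translation":[0,0,0.018],"spin":0},
  {"translation":[0,0,0.018],"spin":0},
  {"translation":[0,0,0.01],"spin":0},
  {"translation":[0,0,0.004],"spin":0},
])

```text
time: 26.85
tool_pos: [0.5646, 0.0995, 0.0907]
tcp_rot: [-2.029, -2.395, 0.004]
wrist_force: [-0.5, -0.0, -7.7]
width: 0.197
```

>>> play_rows([
  {"translation":[0,0,0],"spin":0},
  {"translation":[0,0,0],"spin":0},
  {"translation":[0,0,0],"spin":0},
])

```text
time: 27.15
tool_pos: [0.5671, 0.0999, 0.0937]
tcp_rot: [2.03, 2.396, 0.003]
wrist_force: [0.2, -0.6, -8.6]
width: 0.195
```

```bash
python3 - <<'E'
from h import *
jigplan(0,0,.082)
E
```

```text
t 27.15 pos [0.5671 0.0999 0.0937] ang 99.46 tilt [0.0023 0.0003] F [ 0.2 -0.6 -8.6] w 0.195 q6 -0.03
spin 0.012 shift [-0.0004 -0.0001  0.0117] now-axes shift [-0.0004 -0.0001  0.0117] norm 0.012
tcp in jig 0.0004 -0.0001 F jig [-0.6 -0.1]
```

>>> play_rows([
  {"translation":[0,0,0.003],"spin":0},
  {"translation":[0,0,0.003],"spin":0},
  {"translation":[0,0,0.003],"spin":0},
  {"translation":[0,0,0.001],"spin":0},
  {"translation":[0,0,0],"spin":0},
])

```text
time: 27.65
tool_pos: [0.5656, 0.0997, 0.082]
tcp_rot: [-2.03, -2.397, 0.001]
wrist_force: [-0.6, -0.5, -8.4]
width: 0.194
```

>>> play_rows([
  {"translation":[0,0,0.001],"spin":0},
  {"translation":[0,0,0.001],"spin":0},
  {"translation":[0,0,0],"spin":0},
  {"translation":[0,0,0],"spin":0},
])

```text
time: 28.05
tool_pos: [0.566, 0.0998, 0.0805]
tcp_rot: [2.031, 2.397, 0.0]
wrist_force: [0.2, -0.2, -7.1]
width: 0.191
```

>>> play_rows([
  {"translation":[0,0,0.001],"spin":0},
  {"translation":[0,0,0.001],"spin":0},
  {"translation":[0,0,0],"spin":0},
])

```text
time: 28.35
tool_pos: [0.5658, 0.0997, 0.0782]
tcp_rot: [-2.031, -2.397, 0.001]
wrist_force: [-1.1, 0.1, -7.1]
width: 0.194
```

>>> play_rows([
  {"translation":[0,0,0.001],"spin":0},
  {"translation":[0,0,0],"spin":0},
  {"translation":[0,0,0],"spin":0},
])

```text
time: 28.65
tool_pos: [0.566, 0.0997, 0.0777]
tcp_rot: [2.031, 2.397, -0.0]
wrist_force: [-0.4, 0.4, -5.7]
width: 0.196
```

>>> play_rows([
  {"translation":[0,0,0.0008],"spin":0},
  {"translation":[0,0,0],"spin":0},
  {"translation":[0,0,0],"spin":0},
])

```text
time: 28.95
tool_pos: [0.566, 0.0998, 0.077]
tcp_rot: [2.031, 2.397, 0.0]
wrist_force: [-2.4, -0.6, -3.0]
width: 0.192
```

>>> play_rows([
  {"translation":[0,0,0.0006],"spin":0},
  {"translation":[0,0,0],"spin":0},
  {"translation":[0,0,0],"spin":0},
])

```text
time: 29.25
tool_pos: [0.5661, 0.0997, 0.0764]
tcp_rot: [2.031, 2.397, 0.0]
wrist_force: [-3.2, 0.0, -0.8]
width: 0.194
```

Contact is felt: the load went from -7.5 N to -0.8 N over about 1.5 mm of travel. I'll release gently.

>>> play_rows([
  {"translation":[0,0,0.0003],"spin":0},
  {"translation":[0,0,0],"spin":0},
  {"translation":[0,0,0],"spin":0},
])

```text
time: 29.55
tool_pos: [0.5661, 0.0998, 0.076]
tcp_rot: [2.031, 2.397, 0.0]
wrist_force: [-3.4, 0.0, 1.4]
width: 0.196
```

>>> play_rows([
  {"translation":[0,0,0],"spin":0},
  {"translation":[0,0,0],"spin":0},
  {"translation":[0,0,0],"spin":0},
  {"translation":[0,0,0],"spin":0},
], jaw=-0.1, force=20)

```text
time: 29.95
tool_pos: [0.5667, 0.0998, 0.0762]
tcp_rot: [2.03, 2.396, 0.002]
wrist_force: [-0.4, 0.0, 0.2]
width: 0.453
```

>>> play_rows([
  {"translation":[0,0,-0.005],"spin":0},
  {"translation":[0,0,-0.015],"spin":0},
  {"translation":[0,0,-0.03],"spin":0},
  {"translation":[0,0,-0.04],"spin":0},
  {"translation":[0,0,-0.04],"spin":0},
])

```text
time: 30.45
tool_pos: [0.5658, 0.0997, 0.2081]
tcp_rot: [2.031, 2.397, 0.0]
wrist_force: [1.3, 0.1, -0.6]
width: 0.448
```

>>> play_rows([
  {"translation":[0,0.03,-0.02],"spin":0},
  {"translation":[0,0.04,0],"spin":0},
  {"translation":[0,0.03,0],"spin":0},
  {"translation":[0,0,0],"spin":0},
  {"translation":[0,0,0],"spin":0},
])

```text
time: 30.95
tool_pos: [0.6648, 0.1162, 0.2264]
tcp_rot: [-2.031, -2.397, 0.0]
wrist_force: [-0.3, 0.3, -0.6]
width: 0.453
```

```bash
python3 - <<'E'
from h import *
import pickle
jigplan(0,0,.1)
c=cal("wrist"); I=bot.read_camera("wrist"); S=bot.read_camera("side"); T=bot.read_camera("top"); pickle.dump((c,I,T,S),open("j6.pkl","wb"))
p=np.array([proj(c,[*(SEAT+U*a+V*b),.06]) for a in(-.1,.1) for b in(-.06,.07)])
x0,y0=np.maximum(p.min(0),0).astype(int); x1,y1=p.max(0).astype(int)
J=I[y0:y1,x0:x1]; k=min(400/J.shape[1],600/J.shape[0]); print(x0,y0,k); a=cv2.resize(J,None,fx=k,fy=k,interpolation=cv2.INTER_CUBIC)
b=cv2.resize(T[60:300,130:440],(398,308)); d=cv2.resize(S[215:305,190:275],(275,292),interpolation=cv2.INTER_CUBIC)
o=np.zeros((600,800,3),np.uint8); o[:a.shape[0],:a.shape[1]]=a; o[:308,402:]=b; o[308:,402:677]=d; cv2.imwrite("pics/fin.png",o)
E
```

```text
t 30.95 pos [0.6648 0.1162 0.2264] ang 99.46 tilt [-0.0002 -0.    ] F [-0.3  0.3 -0.6] w 0.453 q6 -0.03
spin 0.012 shift [-0.0005 -0.0991  0.1264] now-axes shift [-0.0004 -0.0991  0.1264] norm 0.161
tcp in jig 0.0005 -0.0992 F jig [0.4 0.3]
81 74 2.484472049689441
```

View pics/fin.png

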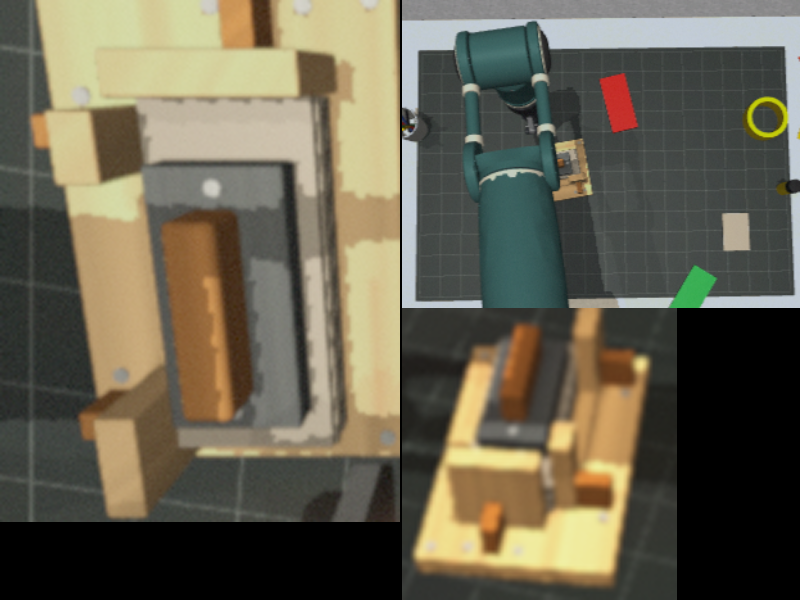

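The final picture shows the board flat under the weight with its edges at both fences. The weight lies lengthwise, and the off-cut, red and green boards, tape and glue are undisturbed. One numeric check of the corners before handing in.

```bash
python3 - <<'E'
from h import *
import pickle
c=pickle.load(open("j6.pkl","rb"))[0]; k=2.4845
def jg(p,z): P=onz(c,p[0]/k+81-.3,p[1]/k+74-.3,z)[:2]-SEAT; return P@U*1000,P@V*1000
for n,L,z in(("board",[(138,98),(318,97),(335,437),(180,443)],.051),("slab",[(145,165),(293,164),(307,427),(177,427)],.071),("handle",[(163,226),(212,222),(235,418),(184,418)],.101),("fence",[(100,95),(297,94),(93,112),(103,185),(135,423)],.088)):
    q=np.array([jg(p,z) for p in L]); print(n,q.round(1).tolist(),"mean",q.mean(0).round(1))
E
```

```text
board [[68.6, 31.5], [69.0, -33.9], [-65.3, -32.4], [-68.2, 31.7]] mean [ 1.  -0.7]
slab [[46.7, 23.8], [47.1, -27.8], [-52.2, -26.1], [-52.3, 23.9]] mean [-2.7 -1.6]
handle [[30.6, 8.0], [31.9, -7.8], [-35.9, -8.8], [-35.9, 8.7]] mean [-2.3  0. ]
fence [[70.5, 28.4], [70.9, -34.8], [65.2, 31.4], [41.9, 31.5], [-43.4, 31.9]] mean [41.  17.7]
```

```bash
python3 -c "
from h import *
print(bot.finish_job(), bot.read_state()['time'])"
```

```text
the job is handed in; nothing more can be done
the job is handed in; nothing more can be done
```

I added the full-length grey board to the pile and set the weight on it, then handed the job in at about 31 s on the robot's clock, inside the 67 s limit.

- **Board:** I lowered it until I felt the pile, at 3.6 N rising to 6.8 N. I then slid it against the end fence, where it stalled at about 11 N, and the side fence, where it stalled at about 7.5 N. I released it with a light downward load of about 4 N.
- **Weight:** I set it down lengthwise until the pile carried all of it, about 7.5 N. The extra push before release was about 1.4 N.

**Last checks:**
- **Side fence:** The board's edge reads 31.5–31.7 mm against the fence face at 32 mm, so it is flush to within measuring error.
- **End fence:** The end edge reads about 69 mm, but the camera's view of it is cut off by the top of the fence. Contact there rests on the push force and the stalled position.
- **Far end of the board:** My corner picks disagree, at -65 and -68 mm in the last picture against an expected -70 mm. An earlier picture gave about -70 mm.
- **Weight position:** It is about 2–3 mm off the middle lengthwise and under 2 mm across.
- **Bystanders:** The off-cut, the red and green boards and the other things on the bench look undisturbed in the top picture.

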